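Pry open the key-blank case

ROBOT

A 6-joint arm with a two-finger parallel gripper is mounted at the origin on the work surface. World frame = base frame: x ahead of the robot, y to its left, z up, the work surface at z = 0. Lengths are in m, angles in degrees, forces in N, time in s.
With the tool pointing down it reaches from about 0.3 to 0.75 m from the base axis. Payload 8.5 kg.
Tool frame: the origin (TCP) lies on the centre line of the jaws, within the pads' length; the fingertips stand 17 mm ahead of it and the grasp point (between the pads) lies 2 mm behind it (env.tcp_to_tips is the distance from the TCP to the fingertips, in m); z points along the fingers, y is the line along which they close (so a half turn about z gives the same grasp; the last joint's range is limited). The gripper opens to 85 mm and grips with 20 to 120 N. Pads are 22 mm wide; open, the fingers measure 114 mm over their backs; the gripper's body (76 mm by 85 mm) begins 54 mm behind the grasp point. The pads swing forward as they close: fully open they stand 13 mm farther back than shut.
Start: joints at [60.544, 21.807, 74.336, -0, 83.858, -12.336], TCP at [0.162, 0.526, 0.248] pointing down, gripper open.
Joint ranges: [-178.18, 178.18], [-50.72, 133.34], [12.68, 142.11], [-81.47, 261.47], [9.98, 163.14], [-165.26, 165.26]. Speed limits (degrees/s): [136.94, 136.94, 180, 180, 180, 180].

INTERFACE

Orientations are given as a 3x3 rotation matrix whose columns are the frame's x, y, z axes.
In Python, from rig import env gives the robot as it stands. The module is installed in compiled form; this text tells all that it offers.
- The arm moves only by the shell command python3 -m pendant 'ROWS' [FORCE]. ROWS is JSON, a list of rows, each a list of 7 numbers: the opening, from 0 (shut) to 1 (fully open), then the shift along the tool's x, y, z in m, then the turn, a rotation vector about the tool's x, y, z in rad. A call has 1 to 5 rows; each row is the pose to reach, as a shift and turn from the pose commanded when the call began, along the tool's axes at that moment; what a row does not reach only later rows make up. A row lasts 1/8 s, in which the tool goes at most 62.5 mm and 10.7 degrees, less where a joint would pass 70% of its speed; a pose out of reach is approached as far as the arm can. A call with a gripper value outside its range is refused whole. The fingers move at their own pace and stop on an object; FORCE is the grip in N (left out, the last holds). Time passes only in rows, so rows that repeat a pose let the fingers close. It gives the time, the measured TCP pose, the force, the opening and the grip force at its end, in the units of the state.
- env.observe(): the state, without advancing time (a new reading comes with each control period).
- env.get_image(name): name is "side" or "top" or "wrist"; returns a dict with "image" (480x640x3 uint8, blue, green, red), "fx", "fy", "cx", "cy" (pixels), "pose" (4x4, takes a point from camera to world coordinates). Camera axes: x right, y up, looking along -z (the intrinsics and any distortion apply to the point x, -y, -z); pixel columns grow to the right and rows downward; lengths in m; the calibration is good to about 2 mm. A picture is of the moment at which its call begins. There is no depth.
- env.close_job(): hands the job in; it is judged then, once.
Trained networks look in the newest picture that a camera, given by its name, has taken for a name from the list of things; names that differ only in an ending like _2 or _b are one class to them, and where a whole thing is asked for, a point or a joint stands for the part that bears it (a point fixed in the world has none). Each returns a list of dicts, best first, with "conf" (0 to 1); they miss things now and then, are a little off and sometimes report something else, mostly with a low value. They report only what shows in the picture. A call takes as long as a camera call.
- env.find_in(camera, thing): "bbox" ([centre column, centre row, width, height] in pixels, round what is visible of it).
- env.trace(camera, thing): "mask" (480x640 bool, what is visible of it) and "bbox" ([centre column, centre row, width, height] in pixels, round what is visible of it).
- env.tip_of(camera, thing): "centre" ([column, row] in pixels: a listed point, or the origin of a listed thing).
The state is a dict: "time_s": time; "q": joint angles; "qvel": joint speeds; "joint_efforts": joint torques, N m; "position": TCP position; "tool_rot": TCP orientation; "ft_force": force on the tool from outside, world axes, zero at the start; "wrist_torque": the same for the moment, N m; "grip_width": finger opening in m; "gripper_force": force on a finger pad.
Only numpy, scipy, OpenCV 4.12 (cv2) and the standard library are available. Lean on these libraries where they do the work, as an engineer would, in place of code of your own. Each camera call takes 0.05 s, during which the arm holds its last target. There are 200 camera calls.

TASK

The case of key blanks has no handle: take the pry blade out of its wooden stand, feel for the window in the guard strip along the front of the case, lever the lid up there with the blade and go on pushing with the blade until the lid stands open by clearly more than 60 degrees. Then slide the blade back into its stand, fully home, and let go. Never touch the lid with the gripper or arm, and leave the other things on the bench where they are.

Things in the scene. Friction and masses are not known exactly. Their poses are not given: they have to be found in the camera images.
- case: Grey steel case of key blanks, fixed to the bench, 190 mm wide (its y), 180 mm deep (its x -110 to +70 mm), 108 mm high. Origin: on the bench below the middle of the box; -x is its front, towards the robot. Walls rise to z 102 mm; the front wall's outer face is at x -70 mm. The lid overhangs that wall by 20 mm, to x -90 mm. All point positions below are in this frame.
- channel (a point): At x -80, y 0, z 60 mm: floor of the channel under the lid's overhang, which runs from y -91 to +91 mm, from this ledge (z 60) up to the closed lid's underside (z 102), and back to the front wall (x -70 mm). Its front is closed by the guard strip.
- guard (a point): At x -108, y 0, z 83 mm: front face of the fixed upright aluminium guard strip (16 mm thick, z 60 to 106 mm); its ends run behind dark cheeks (front x -111 mm, |y| 50 to 95 mm). One open window 36 mm wide, as high as the strip, is the only way under the lid. Its centre lies anywhere from y -22 to +22 mm and is not measured: see it or probe; closed strip stops the tip at x -108.
- entry (a point): At x -77, y 0, z 73 mm. At the window's own y, a tip here is well under the overhang. The blade gets there only tilted, handle leaning back to the robot: at about 30 degrees from vertical, tip kept at z 73 mm, it passes level through the window to x -77 mm without touching the lid or wall.
- lid_hinge (a point): Middle of the lid's hinge line, which runs along the case's y axis; in the case frame at x 72 mm, y 0, z 106 mm.
- lid_edge (a point): Middle of the lower front edge of the lid; closed, in the case frame at x -90 mm, y 0, z 102 mm. It moves with the lid. The lid is a flat plate 162 x 190 x 6 mm, about 0.25 kg.
- lid (a joint): Opening angle of the lid in rad, 0 closed, up to 1.75. The hinge is stiff (about 0.33 N m of friction), so the lid stays where it is left; lifting it at the edge takes about 3 to 4 N.
- stand: Wooden block 80 (x) x 90 (y) x 75 mm high, fixed to the bench. Origin: centre of its underside. In its top centre is an upright slot 6 mm (x) x 23 mm (y), 73 mm deep, its mouth bevelled 4 mm wider all round, for the pry blade.
- pry: Pry blade: flat steel blade 3 (x) x 20 (y) mm, 70 mm long, under a black handle 22 (x) x 26 (y) mm, 85 mm long; 0.12 kg. Origin: centre of the blade's tip; z runs up along blade and handle (handle z 70 to 155 mm), x is normal to the broad face. It starts upright in the stand, handle's shoulder on the block, tip 5 mm above the stand's origin, its x along the stand's x.
- oil: Bystander: grey oil bottle, 60 mm across, 150 mm high, standing. Origin: centre of its underside.
- padlock: Bystander: brass padlock lying flat, 50 x 55 x 24 mm, with a steel shackle reaching to x 65 mm. Origin: centre of the body's underside.
- driver: Bystander: screwdriver 170 mm long lying along its x.
- clamp: Bystander: dark steel key clamp 60 x 70 x 65 mm, with a red grip reaching out to y 113 mm. Origin: centre of its underside.
- cylinder: Bystander: brass lock cylinder 70 x 17 x 32 mm lying along its x.

How it is judged:
By the outcome, as a careful person would: the job done as asked, in the order asked, and still so for the second after the job is handed in, with the robot touching nothing.
It also fails if it takes over 64 s, if anything falls off the work surface, if the arm or the gripper's body presses on something with over 40 N, if the wrist force passes 120 N, or if a joint passes its speed limit or range.

## Working session

There is one attempt and no reset: what is moved stays moved. The work goes in short steps, Python scripts to look and compute and a shell command to move; the robot and the scene stay as the last step left them, time stands still between calls to the robot, and variables do not carry over. Pictures are saved under pics/ and viewed, at most 10 in all, crops included, and the job is handed in when it is done.

```bash
mkdir -p pics; cat > h.py <<'E'
import numpy as np, cv2, json
from rig import env
def P(cam):
    d=env.get_image(cam); return d
def ray(d,uv):
    v=np.array([(uv[0]-d['cx'])/d['fx'],-(uv[1]-d['cy'])/d['fy'],-1.]); T=np.array(d['pose'])
    r=T[:3,:3]@v; return T[:3,3], r/np.linalg.norm(r)
def tri(rs):
    A=np.zeros((3,3));b=np.zeros(3)
    for o,r in rs:
        M=np.eye(3)-np.outer(r,r);A+=M;b+=M@o
    p=np.linalg.solve(A,b); return p,[np.linalg.norm((np.eye(3)-np.outer(r,r))@(p-o)) for o,r in rs]
def onz(d,uv,z):
    o,r=ray(d,uv); return o+r*(z-o[2])/r[2]
def proj(d,p):
    T=np.array(d['pose']); c=T[:3,:3].T@(np.array(p)-T[:3,3]); return np.array([d['cx']+d['fx']*c[0]/-c[2], d['cy']+d['fy']*c[1]/c[2]])
E
python3 - <<'E'
from h import *
np.set_printoptions(precision=4,suppress=True)
D={c:P(c) for c in('top','side','wrist')}
for c in D: cv2.imwrite(f'pics/{c}0.png',D[c]['image']); print(c,{k:v for k,v in D[c].items() if k not in('image','pose')},D[c]['pose'][:3,3] if hasattr(D[c]['pose'],'shape') else D[c]['pose'])
for t in ['case','channel','guard','lid_hinge','lid_edge','stand','pry','oil','padlock','driver','clamp','cylinder']:
    rs=[]
    for c in('top','side'):
        r=env.tip_of(c,t); 
        if r: rs.append(ray(D[c],r[0]['centre'])); print(t,c,np.round(r[0]['centre'],1),round(r[0]['conf'],2))
    if len(rs)==2: p,e=tri(rs); print('   ',p,e)
s=env.observe(); print({k:s[k] for k in s})
E
```

```text
top {'fx': 536.6379865817376, 'fy': 536.6379865817376, 'cx': 322.1276686899862, 'cy': 237.9471089180846} [ 0.416  -0.0413  1.0213]
side {'fx': 435.04518749695734, 'fy': 435.04518749695734, 'cx': 322.1418548862455, 'cy': 234.35751430424853} [0.4901 0.6293 0.7516]
wrist {'fx': 372.84227803513556, 'fy': 372.84227803513556, 'cx': 319.8266639321041, 'cy': 243.14801146247672} [0.0895 0.5468 0.3722]
case top [289.1 196.5] 0.63
case side [269.  286.9] 0.56
    [ 0.6764  0.0375 -0.0009] [np.float64(0.0035391853709395814), np.float64(0.0035391853709395853)]
channel top [281.3 230.3] 0.88
channel side [297.5 281.8] 0.74
    [0.6056 0.0482 0.0403] [np.float64(0.0009325598664643959), np.float64(0.0009325598664641842)]
guard top [273.7 244. ] 0.69
guard side [312.9 274.4] 0.79
    [0.5722 0.0576 0.0812] [np.float64(0.00022764954911111545), np.float64(0.00022764954911094689)]
lid_hinge top [288.9 146.5] 0.95
lid_hinge side [233.3 245.3] 0.92
    [0.7424 0.0303 0.111 ] [np.float64(0.00026606098407977945), np.float64(0.00026606098407960674)]
lid_edge top [272.4 230.4] 0.71
lid_edge side [302.6 264.7]
[... 950 characters left out ...]
7
cylinder side [224.2 384.9] 0.86
    [0.702  0.2777 0.0065] [np.float64(0.0014801598351893036), np.float64(0.001480159835189451)]
{'time_s': 1.35, 'q': array([ 60.543 ,  21.8088,  74.3367,  -0.0005,  83.8569, -12.3355]), 'qvel': array([ 0.096 ,  0.0195, -0.0044,  0.0471,  0.0903,  0.0547]), 'joint_efforts': array([  0.0002, -44.8327, -23.1465,  -0.0002,   0.0007,   0.    ]), 'position': array([0.1619, 0.5256, 0.2483]), 'tool_rot': array([[-0.9557,  0.2944, -0.    ],
       [ 0.2944,  0.9557, -0.    ],
       [-0.    , -0.    , -1.    ]]), 'ft_force': array([ 0.7334, -0.2731, -0.081 ]), 'wrist_torque': array([0.0063, 0.037 , 0.0417]), 'gripper_force': 0.0, 'grip_width': 0.08569832325568005}
```

View images.

View pics/top0.png

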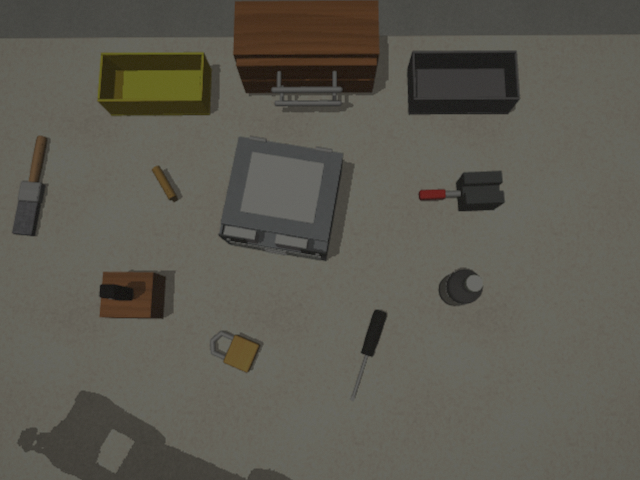

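View pics/side0.png

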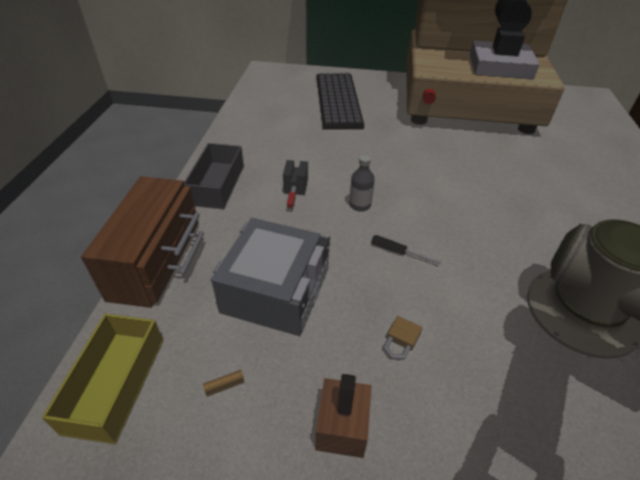

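```bash
python3 - <<'E'
from h import *
a=cv2.imread('pics/top0.png'); b=cv2.imread('pics/side0.png')
A=cv2.resize(a[205:275,205:345],None,fx=5,fy=5,interpolation=cv2.INTER_CUBIC)
B=cv2.resize(b[215:335,205:345],(350,300),interpolation=cv2.INTER_CUBIC)
S=cv2.resize(a[260:330,90:172],(350,300),interpolation=cv2.INTER_CUBIC)
A=A[:300] if 0 else cv2.resize(A,(600,300))
o=np.zeros((600,700,3),np.uint8); o[:300,:600]=A; o[300:,:350]=B; o[300:,350:]=S
cv2.imwrite('pics/c1.png',cv2.convertScaleAbs(o,alpha=1.7))
E
```

```text
(no output)
```

View pics/c1.png

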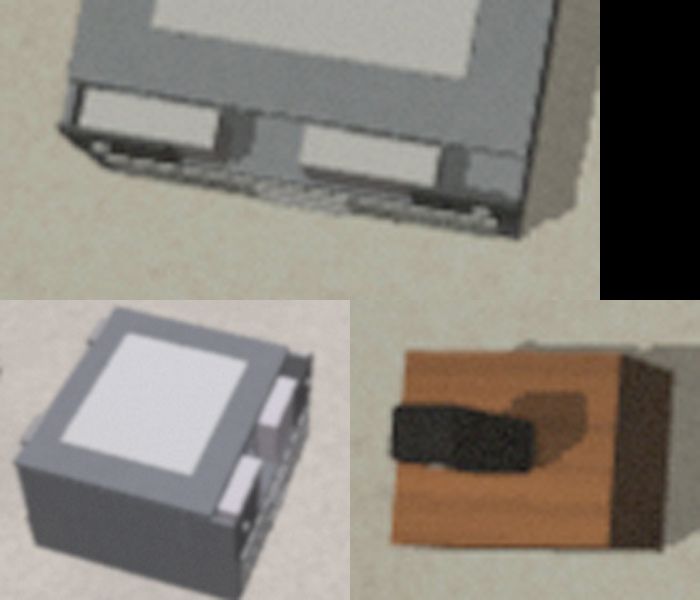

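```bash
python3 - <<'E'
from h import *
np.set_printoptions(precision=4,suppress=True)
D={c:P(c) for c in('top','side')}
d=D['top']
for t,z in(('lid',.108),('stand',.075)):
    r=env.trace('top',t)
    for q in r[:2]:
        m=q['mask'].astype(np.uint8); c=max(cv2.findContours(m,0,1)[0],key=cv2.contourArea)
        pts=np.array([onz(d,p[0],z)[:2] for p in c]).astype(np.float32)
        R=cv2.minAreaRect(pts*1000); print(t,q['conf'],q['bbox'],R)
for n,uv in(('winL',(218,130)),('winR',(301,148)),('Lpiece left',(80,107)),('Rpiece right',(438,160)),('lid fl',(72,80)),('lid fr',(520,150))):
    p=(uv[0]*140/600+205,uv[1]*70/300+205); print(n,p,onz(d,p,.106))
print([onz(d,(p[0]*82/350+90,p[1]*70/300+260),.075) for p in((407-350,50),(620-350,52),(392-350,243),(610-350,247))])
E
```

```text
lid 0.79 [285.1, 187.2, 123.3, 107.3] ((668.787109375, 41.18724060058594), (192.55966186523438, 163.57394409179688), 80.42435455322266)
lid 0.73 [281.7, 196.6, 119.6, 124.9] ((653.4578857421875, 42.24755096435547), (193.95010375976562, 202.16790771484375), 80.097412109375)
stand 0.98 [131.4, 293.9, 66.8, 46.2] ((484.63623046875, 305.2289733886719), (114.47242736816406, 82.68582916259766), 89.36106872558594)
stand 0.55 [282.0, 186.9, 119.6, 109.5] ((677.7584228515625, 43.595603942871094), (199.5232391357422, 168.50579833984375), 79.87297058105469)
winL (255.86666666666667, 235.33333333333334) [0.5832 0.0863 0.106 ]
winR (275.23333333333335, 239.53333333333333) [0.5757 0.0525 0.106 ]
Lpiece left (223.66666666666666, 229.96666666666667) [0.5928 0.1427 0.106 ]
Rpiece right (307.2, 242.33333333333334) [ 0.5707 -0.003   0.106 ]
lid fl (221.8, 223.66666666666666) [0.604  0.1463 0.106 ]
lid fr (326.3333333333333, 240.0) [ 0.5747 -0.0361  0.106 ]
[array([0.5236, 0.3613, 0.075 ]), array([0.5227, 0.272 , 0.075 ]), array([0.4442, 0.3618, 0.075 ]), array([0.4426, 0.2716, 0.075 ])]
```

```bash
python3 -m pendant '[[1,-0.057,-0.016,0,0,0,-0.06],[1,-0.114,-0.033,0,0,0,-0.12],[1,-0.171,-0.049,0,0,0,-0.18],[1,-0.228,-0.065,0,0,0,-0.24],[1,-0.285,-0.081,0,0,0,-0.29]]'
python3 - <<'E'
from h import *
np.set_printoptions(precision=4,suppress=True)
d=P('wrist'); cv2.imwrite('pics/w1.png',d['image'])
s=env.observe(); print(s['time_s'],s['position'],s['tool_rot'].ravel()); print(d['pose'])
for t in('stand','pry'):
    r=env.trace('wrist',t)
    if r: print(t,r[0]['conf'],r[0]['bbox']); np.save(f'm_{t}.npy',r[0]['mask'])
    r=env.tip_of('wrist',t); print(r[:1])
E
```

```text
time_s: 2.17
position: [0.4119, 0.3631, 0.2485]
tool_rot: [[-1.0, 0.007, 0.0], [0.007, 1.0, 0.0], [-0.0, 0.0, -1.0]]
ft_force: [0.7, 0.4, 0.1]
grip_width: 0.0856
gripper_force: 0.0
2.225 [0.4173 0.3596 0.248 ] [-0.9999  0.0099  0.0026  0.0099  0.9999 -0.0016 -0.0026 -0.0015 -1.    ]
[[ 0.008  -0.954  -0.2997  0.3361]
 [ 1.      0.0079  0.0014  0.3622]
 [ 0.001  -0.2997  0.954   0.3728]
 [ 0.      0.      0.      1.    ]]
stand 0.66 [268.2, 288.4, 102.2, 112.6]
[{'centre': [279.1, 269.0], 'conf': 0.65}]
pry 0.83 [258.1, 333.9, 50.2, 81.1]
[]
```

View pics/w1.png

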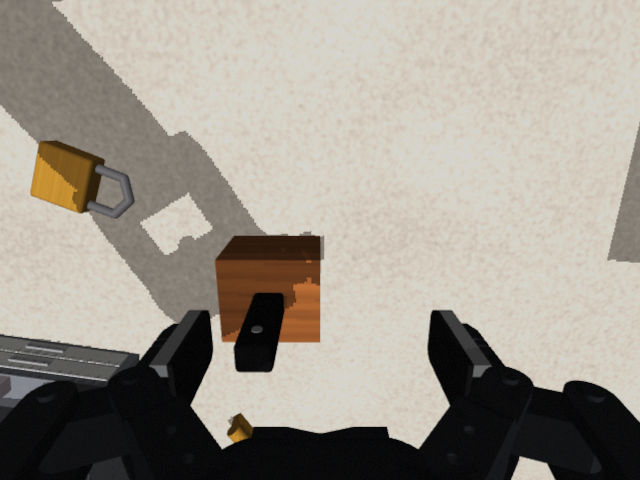

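```bash
python3 - <<'E'
from h import *
np.set_printoptions(precision=4,suppress=True)
d=P('wrist')
for uv in((217,260),(321,260),(321,342)): print('stand',onz(d,uv,.075))
for uv in((235,370),(272,370)): print('handle top far',onz(d,uv,.16))
for uv in((254,294),(284,294)): print('handle shoulder near',onz(d,uv,.075))
m=np.load('m_stand.npy').astype(np.uint8)
# height check: stand near top edge centre + handle from wrist and top views
print(tri([ray(d,(269,260)), ray({'fx':536.638,'fy':536.638,'cx':322.1277,'cy':237.947,'pose':P('top')['pose']},((392+610-700)/2*82/350+90,245*70/300+260))]))
E
```

```text
stand [0.4417 0.2757 0.075 ]
stand [0.4426 0.3639 0.075 ]
stand [0.5221 0.3632 0.075 ]
handle top far [0.4893 0.3057 0.16  ]
handle top far [0.4895 0.3304 0.16  ]
handle shoulder near [0.4736 0.3051 0.075 ]
handle shoulder near [0.4738 0.3313 0.075 ]
(array([0.4438, 0.3189, 0.0696]), [np.float64(0.0003075843812744154), np.float64(0.0003075843812743965)])
```

```bash
python3 -m pendant '[[1,-0.045,-0.028,0,0,0,0],[1,-0.065,-0.041,0.03,0,0,0],[1,-0.065,-0.041,0.08,0,0,0],[1,-0.065,-0.041,0.123,0,0,0],[1,-0.065,-0.041,0.123,0,0,0]]'; python3 -m pendant '[[0,0,0,0,0,0,0],[0,0,0,0,0,0,0],[0,0,0,0,0,0,0],[0,0,0,0,0,0,0],[0,0,0,0,0,0,0]]' 100
```

```text
time_s: 3.15
position: [0.4731, 0.3231, 0.1232]
tool_rot: [[-1.0, 0.007, -0.006], [0.007, 1.0, -0.002], [0.006, -0.002, -1.0]]
ft_force: [-0.4, -0.6, -0.4]
grip_width: 0.0853
gripper_force: 0.0
time_s: 3.78
position: [0.4754, 0.3215, 0.1267]
tool_rot: [[-1.0, 0.009, 0.001], [0.009, 1.0, -0.002], [-0.001, -0.002, -1.0]]
ft_force: [-2.3, -7.5, 8.3]
grip_width: 0.0249
gripper_force: 96.6
```

```bash
python3 -m pendant '[[0.7,0,0,0,0,0,0],[0.7,0,0,0,0,0,0],[0.7,-0.006,-0.004,0,0,0,0],[0.7,-0.006,-0.004,0,0,0,0],[0.7,-0.006,-0.004,0,0,0,0]]' >/dev/null; python3 -m pendant '[[0,0,0,0,0,0,0],[0,0,0,0,0,0,0],[0,0,0,0,0,0,0],[0,0,0,0,0,0,0],[0,0,0,0,0,0,0]]' 110
```

```text
time_s: 5.03
position: [0.4811, 0.3188, 0.1256]
tool_rot: [[-1.0, 0.009, 0.0], [0.009, 1.0, 0.0], [-0.0, 0.0, -1.0]]
ft_force: [0.9, 0.5, 3.9]
grip_width: 0.0253
gripper_force: 107.8
```

```bash
cat >> h.py <<'E'
from scipy.spatial.transform import Rotation as Ro
np.set_printoptions(precision=4,suppress=True)
O=np.array([.6777,.0397,0]); YAW=np.radians(-9.6); L=.1206
def frame(yaw=YAW):
    c,s=np.cos(yaw),np.sin(yaw); return np.array([[c,-s,0],[s,c,0],[0,0,1.]])
def goal(tip,th,C=None,o=O):   # tip in case frame mm, tilt deg -> TCP pos, R
    C=frame() if C is None else C; th=np.radians(th)
    z=np.array([np.sin(th),0,-np.cos(th)]); y=np.array([0,1.,0]); x=np.cross(y,z)
    R=C@np.column_stack([x,y,z]); return o+C@(np.array(tip)/1000)-L*R[:,2],R
def seq(goals,start=None):  # print rows relative to present pose
    s=env.observe(); p0,R0=(s['position'],s['tool_rot']) if start is None else start
    for g in goals:
        p,R=goal(*g) if len(g)==2 else g[:2]
        print(g[:2] if len(g)==2 else '', 'shift',R0.T@(p-p0),'rv',Ro.from_matrix(R0.T@R).as_rotvec())
def where():
    s=env.observe(); C=frame(); R=s['tool_rot']; tip=C.T@(s['position']+L*R[:,2]-O)*1000
    z=C.T@R[:,2]; print('t',round(s['time_s'],2),'tip',tip,'tilt',np.degrees(np.arctan2(z[0],-z[2])),'F',C.T@s['ft_force'],'tau',s['wrist_torque'],'q',s['q'],'grip',s['grip_width'],s['gripper_force'])
E
python3 -m pendant '[[0,0,0,-0.02,0,0,0],[0,0,0,-0.06,0,0,0],[0,0,0,-0.1,0,0,0],[0,0,0,-0.13,0,0,0],[0,0,0,-0.13,0,0,0]]'
python3 - <<'E'
from h import *
where()
seq([((-150,13,125),30),((-150,13,125),15),((-135,13,73),30)])
E
```

```text
time_s: 5.65
position: [0.4814, 0.3188, 0.2567]
tool_rot: [[-1.0, 0.009, 0.003], [0.009, 1.0, 0.001], [-0.003, 0.001, -1.0]]
ft_force: [-0.1, 0.7, -1.4]
grip_width: 0.0247
gripper_force: 107.8
t 5.65 tip [-239.7008  242.7091  136.1503] tilt 0.16933153112789714 F [-0.2464  0.6746 -1.4443] tau [ 0.0124 -0.0171  0.0086] q [ 21.7766  24.2002  69.0546  -0.0052  86.5501 -67.7211] grip 0.024677594164184354 107.8428840637207
((-150, 13, 125), 30) shift [ 0.007  -0.2314  0.027 ] rv [ 0.043  -0.5194  0.1547]
((-150, 13, 125), 15) shift [-0.0218 -0.2359  0.015 ] rv [ 0.0222 -0.2582  0.1577]
((-135, 13, 73), 30) shift [-0.0077 -0.2338  0.079 ] rv [ 0.043  -0.5194  0.1547]
```

```bash
python3 -m pendant '[[0,0.0014,-0.046,0.005,0.009,-0.104,0.031],[0,0.003,-0.092,0.011,0.017,-0.208,0.062],[0,0.004,-0.139,0.016,0.026,-0.312,0.093],[0,0.0056,-0.185,0.022,0.034,-0.416,0.124],[0,0.007,-0.231,0.027,0.043,-0.519,0.155]]'>/dev/null;  python3 -m pendant '[[0,0,0,0,0,0,0],[0,0,0,0,0,0,0],[0,0,0,0,0,0,0]]' >/dev/null
python3 - <<'E'
from h import *
where()
seq([((-135,13,73),30)])
d=P('top'); cv2.imwrite('pics/t2.png',d['image'][180:340,180:400]); d=P('side'); cv2.imwrite('pics/s2.png',d['image'])
w=P('wrist'); cv2.imwrite('pics/w2.png',w['image'])
a=cv2.resize(cv2.imread('pics/t2.png'),(400,290)); b=cv2.resize(d['image'][190:350,190:410],(400,290)); c=cv2.resize(w['image'],(400,300))
o=np.zeros((590,800,3),np.uint8); o[:290,:400]=a;o[:290,400:]=b;o[290:,:400]=c; cv2.imwrite('pics/c2.png',cv2.convertScaleAbs(o,alpha=1.5))
E
```

```text
t 6.65 tip [-150.8043   13.7821  123.4092] tilt 29.76833205229353 F [ 1.0316  0.4444 -1.1861] tau [0.0131 0.3205 0.0471] q [ -1.4353   6.9189 104.985   -6.5463  38.7679 -77.8861] grip 0.024986828488395143 108.55871558189392
((-135, 13, 73), 30) shift [ 0.0118 -0.0008  0.0516] rv [-0.0009 -0.004   0.0017]
```

View pics/c2.png

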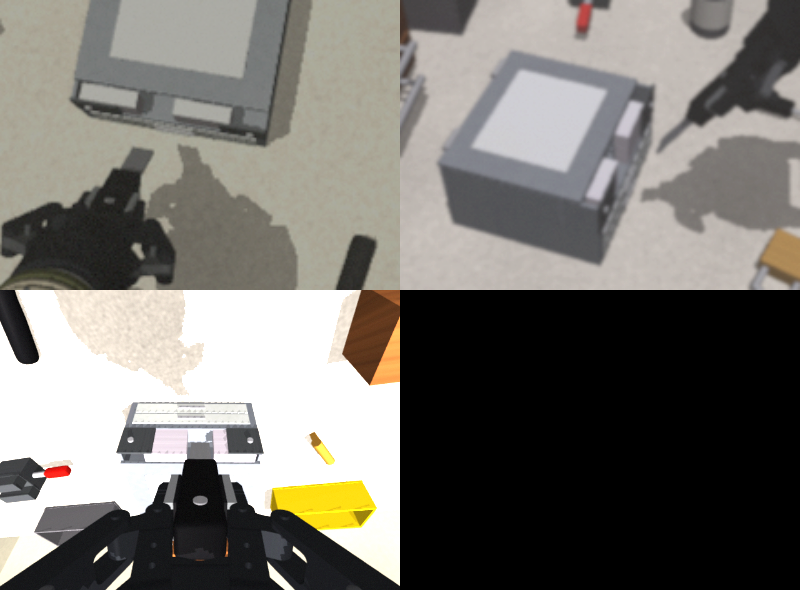

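```bash
python3 - <<'E'
from h import *
rs=[]
for c in('top','side','wrist'):
    d=P(c); r=env.tip_of(c,'pry'); print(c,r[:2])
    if r: rs.append(ray(d,r[0]['centre']))
p,e=tri(rs); print(p,e,frame().T@(p-O)*1000)
p,e=tri(rs[:2]); print(p,e,frame().T@(p-O)*1000)
seq([((-128,11,74),30),((-77,11,74),30)])
r=env.trace('wrist','guard'); print(r[0]['conf'],r[0]['bbox'])
E
```

```text
top [{'centre': [257.8, 262.0], 'conf': 0.74}]
side []
wrist [{'centre': [320.6, 245.9], 'conf': 0.88}]
[0.5335 0.0781 0.125 ] [np.float64(0.001349261212492234), np.float64(0.0013492612124922031)] [-148.5348   13.7956  125.032 ]
[0.5335 0.0781 0.125 ] [np.float64(0.001349261212492234), np.float64(0.0013492612124922031)] [-148.5348   13.7956  125.032 ]
((-128, 11, 74), 30) shift [ 0.0052 -0.0021  0.0545] rv [-0.0015 -0.0034  0.0007]
((-77, 11, 74), 30) shift [-0.039  -0.0021  0.0799] rv [-0.0015 -0.0034  0.0007]
0.68 [303.8, 270.1, 232.1, 175.1]
```

```bash
python3 -m pendant '[[0,0.003,-0.001,0.027,0,0,0],[0,0.005,-0.002,0.0545,0,0,0],[0,0.005,-0.002,0.0545,0,0,0],[0,0.005,-0.002,0.0545,0,0,0]]'>/dev/null
python3 - <<'E'
from h import *
where()
seq([((-107,11,74),30),((-95,11,74),30),((-78,11,74),30)])
E
```

```text
t 7.65 tip [-128.0296   10.8749   74.7531] tilt 29.853971740953625 F [ 0.2419  0.3565 -1.2799] tau [0.0989 0.4086 0.0115] q [ -2.3308  12.9547 107.2717  -7.3356  30.3331 -77.3799] grip 0.024785986474192338 108.55773210525513
((-107, 11, 74), 30) shift [-0.0176 -0.0001  0.0111] rv [-0.0015 -0.0025  0.0006]
((-95, 11, 74), 30) shift [-0.028  -0.      0.0171] rv [-0.0015 -0.0025  0.0006]
((-78, 11, 74), 30) shift [-0.0427 -0.      0.0256] rv [-0.0015 -0.0025  0.0006]
```

```bash
python3 -m pendant '[[0,-0.009,0,0.0055,0,0,0],[0,-0.0176,0,0.011,0,0,0],[0,-0.023,0,0.014,0,0,0],[0,-0.028,0,0.017,0,0,0],[0,-0.028,0,0.017,0,0,0]]'>/dev/null
python3 - <<'E'
from h import *
where()
seq([((-78,11,74),30)])
E
```

```text
t 8.28 tip [-95.0956  10.7505  72.9791] tilt 29.802910317939947 F [-0.2803  0.3304 -1.3104] tau [ 0.0715  0.3277 -0.0399] q [ -2.9367  15.8597 103.2024  -6.5228  31.4773 -78.671 ] grip 0.024820840617766394 108.5588014125824
((-78, 11, 74), 30) shift [-0.0149  0.0001  0.0076] rv [-0.0017 -0.0034  0.0005]
```

```bash
python3 -m pendant '[[0,-0.007,0,0.004,0,0,0],[0,-0.0149,0,0.0076,0,0,0],[0,-0.0149,0,0.0076,0,0,0]]'>/dev/null
cat > kin.py <<'E'
from h import *
from scipy.optimize import least_squares
def fk(q,p):
    r0,h,a,e,b,d=p; q=np.radians(q); Y=lambda t:Ro.from_euler('y',t).as_matrix(); Z=lambda t:Ro.from_euler('z',t).as_matrix()
    R=Z(q[0]); x=R@[r0,0,h]; R=R@Y(q[1]); x=x+R@[0,0,a]; R=R@Y(q[2]); x=x+R@[e,0,b]; R=R@Z(q[3])@Y(q[4]); x=x+R@[0,0,d]; return x,R
C=frame()
def tcp(tip,th): return goal(tip,th)[0]
data=[([60.544,21.807,74.336,0,83.858],[.162,.526,.248]),([21.7766,24.2,69.0546,0,86.55],[.4814,.3188,.2567]),
([-1.4353,6.9189,104.985,-6.5463,38.7679],tcp([-150.8,13.8,123.4],29.77)),([-2.3308,12.9547,107.2717,-7.3356,30.3331],tcp([-128,10.9,74.75],29.85)),([-2.9367,15.8597,103.2024,-6.5228,31.4773],tcp([-95.1,10.75,73],29.8))]
s=env.observe(); data.append((s['q'][:5],s['position']))
f=lambda p:np.concatenate([fk(q,p)[0]-x for q,x in data]+[np.array([p[0],p[3]])*1e-3])
sol=least_squares(f,[0,.3,.3,0,.3,.2]); PP=sol.x
def ik(tip,th,q0):
    x,R=goal(tip,th)
    g=lambda q:np.concatenate([(fk(q,PP)[0]-x)*10,fk(q,PP)[1][:,2]-R[:,2]])
    s=least_squares(g,q0); return s.x,np.abs(s.fun).max()
E
python3 - <<'E'
from kin import *
where(); print(PP,np.abs(f(PP)).max())
q0=s['q'][:5]
for th in(30,40,45,50,55,60):
  print(th,*ik((-78,11,80),th,q0))
def lidtip(phi,th,s=.014): pass
E
```

```text
t 8.65 tip [-78.5563  10.7325  73.4785] tilt 29.75269830077694 F [-0.5317  0.6162 -2.1157] tau [ 0.1133  0.5098 -0.0035] q [ -3.2029  17.1905 100.9403  -6.101   32.4271 -79.3086] grip 0.0247176737674695 108.70960593223572
[ 0.9875 -1.3658 -0.2169 -0.855  -0.4126 -0.94  ] 0.1272982915745359
30 [ -0.2717  13.91   106.1503  -9.1638  30.5903] 1.9679632923264023e-09
40 [ -1.2401  71.7166  65.067  -56.8302   6.4103] 1.4710455076283324e-14
45 [  -1.6139   91.8839   49.0341 -134.866     7.9673] 1.7950389091803132e-08
50 [  -1.9285  110.6933   32.5121 -155.3602   14.1987] 1.1570833180485351e-09
55 [  -2.1915  129.3579   14.3894 -161.5112   19.4554] 7.200795515416303e-11
60 [  -2.4092  149.7487   -7.3816 -163.8825   22.9852] 2.9166946635683644e-12
```

```bash
python3 - <<'E'
import re
t=open('kin.py').read()
t=t.replace("sol=least_squares(f,[0,.3,.3,0,.3,.2]); PP=sol.x","rg=np.random.default_rng(0); lo=np.array([-.1,0,.1,-.2,.05,.05]);hi=np.array([.15,.5,.6,.2,.6,.45])\nsol=min((least_squares(f,rg.uniform(lo,hi),bounds=(lo,hi)) for _ in range(30)),key=lambda s:s.cost); PP=sol.x")
open('kin.py','w').write(t)
E
python3 - <<'E'
from kin import *
print(PP,np.abs(f(PP)).max()); 
for q,x in data: print(fk(q,PP)[0]-x, fk(q,PP)[1][:,2])
q0=s['q'][:5]
for th in(30,40,45,50,55,60):
  print(th,*ik((-78,11,80),th,q0))
E
```

```text
[ 0.15    0.      0.3447 -0.0199  0.2693  0.05  ] 0.11050752945521763
[ 0.1074 -0.0489  0.0131] [-0. -0. -1.]
[ 0.04   -0.1105  0.0123] [ 0.0032  0.0013 -1.    ]
[ 0.0009 -0.1039 -0.0112] [ 0.4894 -0.0837 -0.868 ]
[-0.     -0.1051 -0.0051] [ 0.4906 -0.0845 -0.8673]
[-0.0135 -0.1054 -0.0028] [ 0.4898 -0.0845 -0.8677]
[-0.0206 -0.1057 -0.0016] [ 0.489  -0.0844 -0.8682]
30 [  8.5309  20.6407  94.1582 -14.8492  37.3828] 1.1047412984410698e-12
40 [  9.3974  18.2168 101.6374 -30.0399  24.7074] 1.7108110372809904e-08
45 [  9.8144  17.4304 105.1631 -44.8223  19.4773] 1.1578339953466354e-09
50 [ 10.2122  16.9595 108.5225 -67.964   16.2664] 6.129808216570609e-08
55 [ 10.5842  16.8267 111.6939 -96.0741  16.5132] 5.835054661673666e-13
60 [ 10.9239  17.0519 114.6529  61.2903 -20.2542] 5.5067062021407764e-14
```

```bash
sed -i 's/r0,h,a,e,b,d=p;/r0,h,a,e,b,d,l=p;/; s/\[r0,0,h\]/[r0,l,h]/; s/lo=np.array(\[/lo=np.array([-.2,/; s/hi=np.array(\[/hi=np.array([.2,/' kin.py
sed -i 's/\[-.2,-.1,0,.1,-.2,.05,.05\]/[-.1,0,.1,-.2,.05,.05,-.2]/; s/\[.2,.15,.5,.6,.2,.6,.45\]/[.15,.5,.6,.2,.6,.45,.2]/' kin.py
python3 - <<'E'
from kin import *
print(PP,np.abs(f(PP)).max())
q0=s['q'][:5]
for tip in((-78,11,80),(-78,11,102),(-60,11,170),(0,11,235),(30,11,250)):
 for th in(30,40,45,50,55,60): print(tip,th,*ik(tip,th,q0))
E
```

```text
[0.0007 0.13   0.537  0.1033 0.3504 0.2403 0.1174] 0.00030056369706399355
(-78, 11, 80) 30 [ -3.2299  16.6355 100.5717  -5.8332  33.0822] 1.2082356226628121e-08
(-78, 11, 80) 40 [ -2.3409  15.8705 110.2934 -18.5395  14.7998] 1.4688361638093284e-10
(-78, 11, 80) 45 [ -1.8565  16.5487 114.9851 -55.8054   6.6144] 2.4946711363327267e-11
(-78, 11, 80) 50 [ -1.3542  18.1115 119.5253  40.8536  -9.6692] 1.4555023852835802e-12
(-78, 11, 80) 55 [ -0.8444  20.7064 123.8685  20.8577 -20.5002] 2.7034041671925024e-10
(-78, 11, 80) 60 [ -0.3413  24.4713 127.9483  14.8338 -32.9736] 1.092317347684002e-09
(-78, 11, 102) 30 [-3.2299 14.8951 98.6158 -5.3186 36.7611] 1.4304113449270517e-11
(-78, 11, 102) 40 [ -2.3409  13.6369 108.4128 -14.6396  18.7452] 5.00155472593633e-13
(-78, 11, 102) 45 [ -1.8565  13.9966 113.1584 -34.1627   9.7683] 5.551115123125783e-15
(-78, 11, 102) 50 [  -1.3542   15.1842  117.7696 -112.7787    6.8437] 5.955611004360151e-11
(-78, 11, 102) 55 [ -0.8444  17.3461 122.2078  27.066  -15.9047] 1.0491607582707729e-13
(-78, 11, 102) 60 [ -0.3413  20.6294 126.4167  17.3774 -27.8095] 9.63
[... 829 characters left out ...]
 25.3099] 4.128919428580957e-12
(0, 11, 235) 55 [ -2.612    9.5495 100.5934 -21.0828  16.0842] 2.337779594907552e-08
(0, 11, 235) 60 [ -2.2904  10.072  105.276  -52.6419   7.9681] 4.371503159461554e-14
(30, 11, 250) 30 [-4.538  18.0184 67.916  -2.809  64.1895] 2.533975806962019e-09
(30, 11, 250) 40 [-3.987  13.9471 79.6012 -4.9562 46.6944] 9.781842003064867e-11
(30, 11, 250) 45 [-3.6983 12.556  85.0979 -6.8289 37.6955] 1.8590129435835934e-11
(30, 11, 250) 50 [-3.4069 11.6578 90.3661 -9.9717 28.5056] 7.206457652841891e-12
(30, 11, 250) 55 [ -3.1191  11.3104  95.3938 -16.3371  19.1898] 2.7896723125975242e-09
(30, 11, 250) 60 [ -2.8424  11.5769 100.1585 -34.9191  10.2547] 3.8999248275217724e-10
```

```bash
cat > plan.py <<'E'
from kin import *
def edge(p): p=np.radians(p); return np.array([72-162*np.cos(p)-4*np.sin(p),106+162*np.sin(p)-4*np.cos(p)])
def tipfor(p,th,u=20.5,y=11):
    t=np.radians(th); q=np.radians(p); e=edge(p)-1.5*np.array([np.cos(t),np.sin(t)])
    e=e+u*(np.array([np.sin(t),-np.cos(t)]) if p+th<90 else np.array([np.cos(q),-np.sin(q)]))
    return (e[0],y,e[1])
def calls(G,start,n=5):
    st=start
    for i in range(0,len(G),n):
        print('--'); 
        for g in G[i:i+n]:
            p,R=goal(*g); print(np.round(g[0],0),np.round(g[1],1),np.round(np.r_[st[1].T@(p-st[0]),Ro.from_matrix(st[1].T@R).as_rotvec()],4).tolist())
        st=goal(*G[min(i+n,len(G))-1])
E
python3 - <<'E'
from plan import *
s=env.observe()
calls([((-76,11,74),33),((-76,11,74),36),((-76,11,74),38),((-76,11,78),38),((-76,11,78),38)],(s['position'],s['tool_rot']))
th=lambda p: np.interp(p,[0,15,60,90],[38,38,46,48])
G=[(tipfor(p,th(p)),th(p)) for p in (0,2,5,8,11,14,17,20,23.5,27,30.5,34,38,42,46,50,54,58,62,66,70,74,78,82,84)]
calls(G,goal((-76,11,78),38))
for g in G[::4]: print(ik(*g,s['q'][:5])[0])
E
```

```text
--
[-76  11  74] 33 [0.0044, 0.0001, 0.001, -0.0017, -0.0567, 0.0005]
[-76  11  74] 36 [0.0106, 0.0001, 0.0015, -0.0017, -0.109, 0.0005]
[-76  11  74] 38 [0.0148, 0.0001, 0.0021, -0.0017, -0.1439, 0.0005]
[-76  11  78] 38 [0.0128, 0.0001, -0.0014, -0.0017, -0.1439, 0.0005]
[-76  11  78] 38 [0.0128, 0.0001, -0.0014, -0.0017, -0.1439, 0.0005]
--
[-79.  11.  85.] 38.0 [-0.0022, 0.0, -0.007, 0.0, 0.0, 0.0]
[-79.  11.  91.] 38.0 [-0.0057, 0.0, -0.0115, 0.0, 0.0, 0.0]
[-78.  11.  99.] 38.0 [-0.0112, 0.0, -0.018, 0.0, 0.0, 0.0]
[-78.  11. 108.] 38.0 [-0.017, 0.0, -0.0242, 0.0, 0.0, 0.0]
[-76.  11. 116.] 38.0 [-0.0231, 0.0, -0.0301, 0.0, 0.0, 0.0]
--
[-75.  11. 124.] 38.0 [-0.0064, 0.0, -0.0056, 0.0, 0.0, 0.0]
[-73.  11. 133.] 38.4 [-0.0125, -0.0, -0.0108, -0.0, -0.0062, -0.0]
[-70.  11. 141.] 38.9 [-0.0185, -0.0, -0.0156, -0.0, -0.0155, 0.0]
[-66.  11. 150.] 39.5 [-0.0258, 0.0, -0.0207, 0.0, -0.0264, 0.0]
[-62.  11. 159.] 40.1 [-0.0335, -0.0, -0.0254, 0.0, -0.0372, 0.0]
--
[-57.  11. 168.] 40.8 [-0.0081, -0.0, -0.0038, -0.0, -0.0109, -0.0]
[-52.  11. 177.] 41.4 [-0.0163, -0.0, -0.007, 0.0, 
[... 478 characters left out ...]
10.  11. 233.] 46.4 [-0.0428, -0.0, 0.007, 0.0, -0.0504, 0.0]
--
[ 19.  11. 237.] 46.7 [-0.0085, -0.0, 0.0038, -0.0, -0.0047, 0.0]
[ 28.  11. 240.] 46.9 [-0.0168, 0.0, 0.0083, -0.0, -0.0093, 0.0]
[ 38.  11. 242.] 47.2 [-0.0247, 0.0, 0.0134, -0.0, -0.014, -0.0]
[ 47.  11. 244.] 47.5 [-0.0323, 0.0, 0.019, -0.0, -0.0186, -0.0]
[ 52.  11. 245.] 47.6 [-0.0359, 0.0, 0.0221, -0.0, -0.0209, -0.0]
[ -2.5175  15.2808 108.0398 -13.2312  19.3694]
[ -2.5586  12.5883 105.0133 -10.3015  24.9631]
[ -2.6073  10.5153 101.9758  -9.334   28.5269]
[-2.7587  9.4731 98.3474 -9.0226 30.6059]
[-3.0439  9.9265 94.3456 -8.9318 31.2919]
[-3.4465 11.8048 89.7795 -8.4151 32.1933]
[-3.8375 14.3692 85.4832 -7.8376 32.9371]
```

```bash
python3 -m pendant '[[0,0.0044,0,0.001,0,-0.057,0],[0,0.0106,0,0.0015,0,-0.109,0],[0,0.0148,0,0.002,0,-0.144,0],[0,0.0128,0,-0.0014,0,-0.144,0],[0,0.0128,0,-0.0014,0,-0.144,0]]'
python3 -c "
from h import *
where()"
python3 -m pendant '[[0,-0.0022,0,-0.007,0,0,0],[0,-0.0057,0,-0.0115,0,0,0],[0,-0.0112,0,-0.018,0,0,0],[0,-0.017,0,-0.0242,0,0,0],[0,-0.0231,0,-0.0301,0,0,0]]'
python3 - <<'E'
from h import *
where()
b=P('side')['image']; c=P('wrist')['image']
o=np.hstack([cv2.resize(b[190:350,190:410],(400,290)),cv2.resize(c,(387,290))]); cv2.imwrite('pics/c3.png',cv2.convertScaleAbs(o,alpha=1.3))
E
```

```text
time_s: 9.28
position: [0.531, 0.0756, 0.1735]
tool_rot: [[-0.777, 0.167, 0.607], [0.131, 0.986, -0.104], [-0.615, -0.002, -0.788]]
ft_force: [-2.8, 1.2, -1.1]
grip_width: 0.0247
gripper_force: 108.6
t 9.28 tip [-76.3658  10.7861  78.4862] tilt 37.9857762048734 F [-2.92    0.7725 -1.1374] tau [0.2379 1.0866 0.0986] q [ -2.5117  16.1014 108.2645 -14.2277  18.3985 -70.9097] grip 0.024734627899994876 108.57439398765564
time_s: 9.9
position: [0.5307, 0.0757, 0.2119]
tool_rot: [[-0.777, 0.167, 0.607], [0.131, 0.986, -0.104], [-0.616, -0.002, -0.788]]
ft_force: [-3.4, -1.2, -4.3]
grip_width: 0.0244
gripper_force: 108.5
t 9.9 tip [-76.6197  10.7466 116.8977] tilt 38.03470322379705 F [-3.1393 -1.6998 -4.2948] tau [-0.0639  1.6244 -0.2033] q [ -2.5074  12.4877 104.9769 -10.5582  25.0972 -74.8677] grip 0.024408629774234532 108.51587176322937
```

View pics/c3.png

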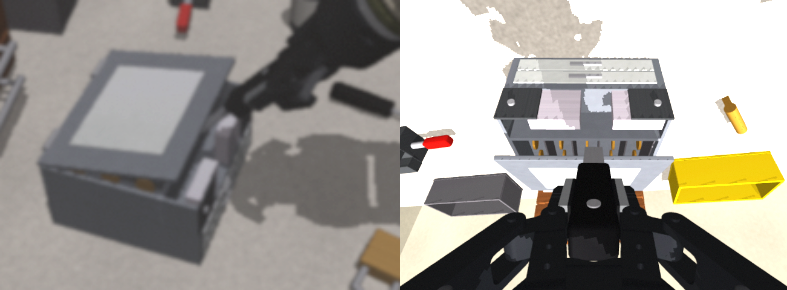

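```bash
python3 -m pendant '[[0,-0.0064,0,-0.0056,0,0,0],[0,-0.0125,0,-0.0108,0,-0.006,0],[0,-0.0185,0,-0.0156,0,-0.0155,0],[0,-0.0258,0,-0.0207,0,-0.0264,0],[0,-0.0335,0,-0.0254,0,-0.0372,0]]'
python3 -m pendant '[[0,-0.0081,0,-0.0038,0,-0.011,0],[0,-0.0163,0,-0.007,0,-0.0217,0],[0,-0.026,0,-0.0099,0,-0.0341,0],[0,-0.0358,0,-0.012,0,-0.0465,0],[0,-0.0458,0,-0.0134,0,-0.059,0]]'
python3 - <<'E'
from h import *
where()
b=P('side')['image']; c=P('wrist')['image']
o=np.hstack([cv2.resize(b[150:350,190:410],(400,364)),cv2.resize(c,(387,364))]); cv2.imwrite('pics/c4.png',cv2.convertScaleAbs(o,alpha=1.3))
E
```

```text
time_s: 10.62
position: [0.5418, 0.074, 0.2527]
tool_rot: [[-0.752, 0.167, 0.637], [0.126, 0.986, -0.109], [-0.646, -0.002, -0.763]]
ft_force: [-0.7, -0.0, -4.9]
grip_width: 0.0251
gripper_force: 108.3
time_s: 11.25
position: [0.5679, 0.0696, 0.2922]
tool_rot: [[-0.714, 0.167, 0.68], [0.12, 0.986, -0.116], [-0.69, -0.002, -0.724]]
ft_force: [-1.3, -0.2, -5.4]
grip_width: 0.0247
gripper_force: 108.3
t 11.25 tip [-30.1084  10.9582 204.8789] tilt 43.607658134420845 F [-1.2008 -0.4183 -5.417 ] tau [0.1999 1.497  0.0185] q [ -2.8419   9.5162  96.0695  -9.1376  31.3373 -77.3213] grip 0.024723810364510133 108.30110192298889
```

View pics/c4.png

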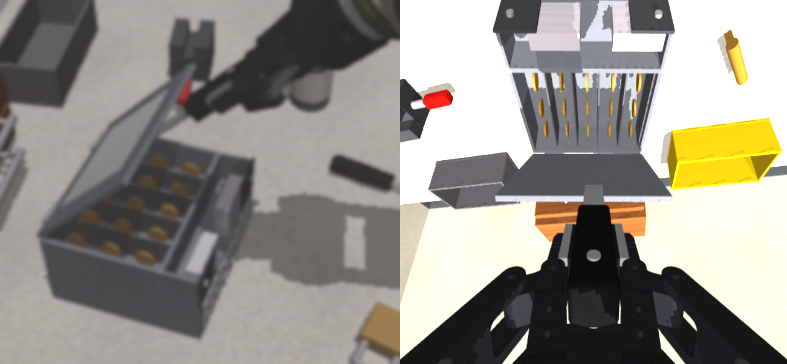

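```bash
python3 -m pendant '[[0,-0.0086,0,0,0,-0.0124,0],[0,-0.0169,0,0.0007,0,-0.0248,0],[0,-0.0252,0,0.002,0,-0.0372,0],[0,-0.0339,0,0.0042,0,-0.0458,0],[0,-0.0428,0,0.007,0,-0.0504,0]]'
python3 -m pendant '[[0,-0.0085,0,0.0038,0,-0.005,0],[0,-0.0168,0,0.0083,0,-0.009,0],[0,-0.0247,0,0.0134,0,-0.014,0],[0,-0.0323,0,0.019,0,-0.0186,0],[0,-0.0359,0,0.022,0,-0.021,0]]'
python3 - <<'E'
from plan import *
where()
c=P('side')['image']
b=P('wrist')['image']
o=np.hstack([cv2.resize(c[150:350,190:410],(400,364)),cv2.resize(b,(387,364))]); cv2.imwrite('pics/c5.png',cv2.convertScaleAbs(o,alpha=1.3))
calls([((40,11,246),47.6),((5,11,262),45),((-35,11,275),40),((-75,11,275),35),((-115,11,275),28)],goal(tipfor(84,47.6),47.6))
E
```

```text
time_s: 11.98
position: [0.6033, 0.0636, 0.3164]
tool_rot: [[-0.679, 0.167, 0.715], [0.114, 0.986, -0.122], [-0.725, -0.002, -0.689]]
ft_force: [-2.8, -0.2, -4.2]
grip_width: 0.0249
gripper_force: 108.5
time_s: 12.6
position: [0.6436, 0.0568, 0.3273]
tool_rot: [[-0.664, 0.167, 0.729], [0.111, 0.986, -0.125], [-0.74, -0.002, -0.673]]
ft_force: [-1.9, 0.7, -2.5]
grip_width: 0.0249
gripper_force: 108.5
t 12.6 tip [ 52.7229  11.0429 246.1687] tilt 47.712573432070144 F [-1.9722  0.3805 -2.4896] tau [ 0.1867  1.2623 -0.098 ] q [ -3.7821  14.3743  85.4335  -8.074   32.8917 -79.3408] grip 0.02486712743824096 108.54441046714783
--
[ 40  11 246] 47.6 [0.0076, 0.0, -0.0096, 0.0, 0.0, 0.0]
[  5  11 262] 45 [0.014, -0.0, -0.0461, -0.0, 0.0454, -0.0]
[-35  11 275] 40 [0.0209, 0.0, -0.0834, 0.0, 0.1326, -0.0]
[-75  11 275] 35 [0.0375, -0.0, -0.1111, 0.0, 0.2199, 0.0]
[-115   11  275] 28 [0.0503, 0.0, -0.1366, -0.0, 0.3421, 0.0]
```

View pics/c5.png

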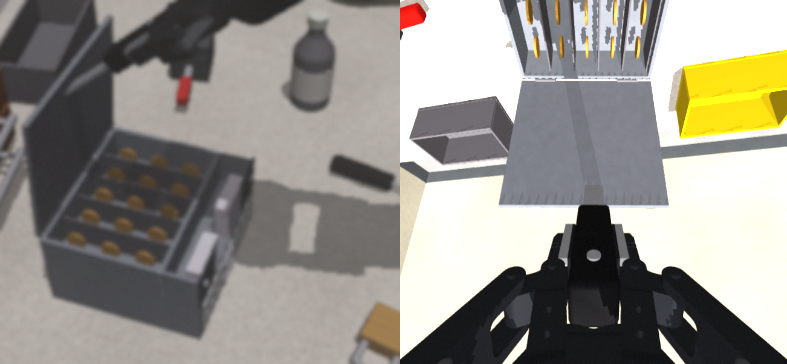

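```bash
python3 -m pendant '[[0,0.0076,0,-0.0096,0,0,0],[0,0.014,0,-0.046,0,0.045,0],[0,0.021,0,-0.083,0,0.133,0],[0,0.0375,0,-0.111,0,0.22,0],[0,0.05,0,-0.1366,0,0.342,0]]'
python3 - <<'E'
from plan import *
where(); s=env.observe()
pr=np.array([.4813,.3188,.26]); y=np.radians(-.52); R=frame(y)@np.diag([-1,1,-1.])
seq([(pr,R,0)],goal((-115,11,275),28))
g=goal((-115,11,275),28); print(g[0],s['position'])
E
```

```text
time_s: 13.32
position: [0.508, 0.08, 0.3834]
tool_rot: [[-0.871, 0.167, 0.463], [0.146, 0.986, -0.079], [-0.47, -0.001, -0.883]]
ft_force: [0.7, -0.3, -1.5]
grip_width: 0.0244
gripper_force: 108.6
t 13.32 tip [-117.4327   11.3154  276.9796] tilt 28.0211925889307 F [ 0.7914 -0.2147 -1.5408] tau [ 0.0561  0.2545 -0.0061] q [ -2.6691   3.5007  81.2461  -3.5897  67.4529 -82.548 ] grip 0.024439419503825218 108.58763694763184
 shift [0.1176 0.2314 0.0751] rv [-0.0387  0.4877 -0.1553]
[0.5103 0.0792 0.3815] [0.508  0.08   0.3834]
```

```bash
python3 -m pendant '[[0,0.0235,0.046,0.015,-0.008,0.098,-0.031],[0,0.047,0.093,0.03,-0.016,0.195,-0.062],[0,0.071,0.139,0.045,-0.023,0.293,-0.093],[0,0.094,0.185,0.06,-0.031,0.39,-0.124],[0,0.1176,0.2314,0.075,-0.0387,0.4877,-0.1553]]' >/dev/null;  python3 -m pendant '[[0,0,0,0,0,0,0],[0,0,0,0,0,0,0],[0,0,0,0,0,0,0],[0,0,0,0,0,0,0]]'
python3 - <<'E'
from plan import *
d=P('side'); r=env.find_in('side','lid'); print(r[:1])
w=P('wrist'); a=cv2.resize(d['image'],(400,300)); b=cv2.resize(w['image'],(400,300)); 
cr=cv2.resize(d['image'][330:470,280:420],(300,300)); cw=cv2.resize(P('top')['image'][250:340,80:190],(366,300))
o=np.zeros((600,800,3),np.uint8);o[:300,:400]=a;o[:300,400:]=b;o[300:,:300]=cr;o[300:,300:666]=cw
cv2.imwrite('pics/c6.png',cv2.convertScaleAbs(o,alpha=1.3))
pr=np.array([.4812,.3188,.19]); y=np.radians(-.52); R=frame(y)@np.diag([-1,1,-1.])
seq([(pr,R,0)]); s=env.observe(); print(s['position'],s['time_s'])
rs=[]
for c in('top','side','wrist'):
    r=env.tip_of(c,'pry'); print(c,r[:1])
    if r: rs.append(ray({'top':P('top'),'side':d,'wrist':w}[c],r[0]['centre']))
if len(rs)>1: print(tri(rs))
E
```

```text
time_s: 14.45
position: [0.4813, 0.3182, 0.2612]
tool_rot: [[-1.0, 0.011, 0.003], [0.01, 1.0, -0.001], [-0.003, -0.001, -1.0]]
ft_force: [-0.4, -0.3, -1.8]
grip_width: 0.0245
gripper_force: 108.7
[{'bbox': [227.1, 220.5, 51.1, 123.3], 'conf': 0.83}]
 shift [0.0002 0.0003 0.0705] rv [-0.0017  0.0013 -0.0007]
[0.4813 0.3186 0.2605] 14.65
top [{'centre': [110.8, 288.2], 'conf': 0.63}]
side [{'centre': [345.4, 388.6], 'conf': 0.5}]
wrist [{'centre': [322.2, 248.0], 'conf': 0.89}]
(array([0.4865, 0.3193, 0.1393]), [np.float64(0.0023655472387937625), np.float64(0.0024044004734685796), np.float64(0.0006875076297034563)])
```

View pics/c6.png

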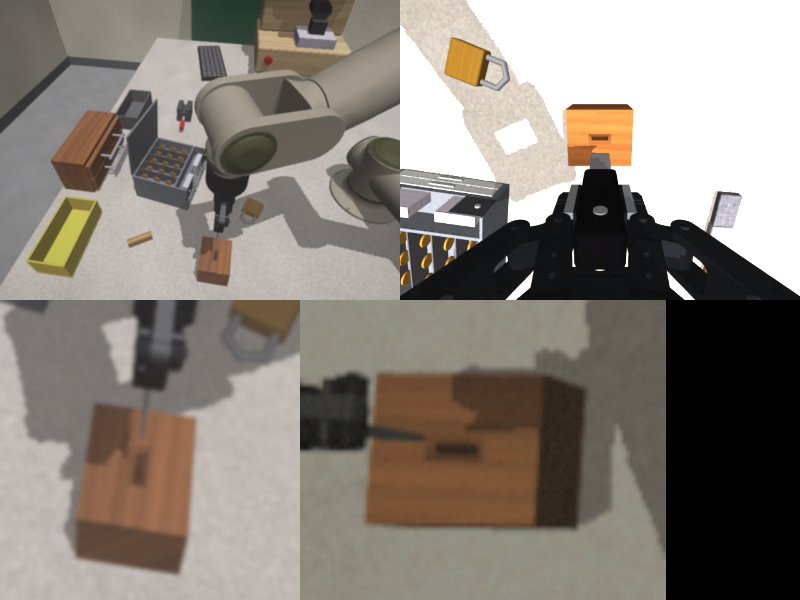

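```bash
python3 -m pendant '[[0,0,0,0.025,-0.001,0.001,0],[0,0,0,0.05,-0.0017,0.0013,0],[0,0,0,0.062,-0.0017,0.0013,0],[0,0,0,0.07,-0.0017,0.0013,0],[0,0,0,0.075,-0.0017,0.0013,0]]'
python3 -m pendant '[[0,0,0,0.003,0,0,0],[0,0,0,0.006,0,0,0],[0,0,0,0.01,0,0,0]]'
```

```text
time_s: 15.58
position: [0.4815, 0.3189, 0.1854]
tool_rot: [[-1.0, 0.009, 0.0], [0.009, 1.0, 0.0], [-0.0, 0.0, -1.0]]
ft_force: [0.6, 0.4, -0.9]
grip_width: 0.0246
gripper_force: 108.7
time_s: 15.95
position: [0.4814, 0.3188, 0.1753]
tool_rot: [[-1.0, 0.009, 0.0], [0.009, 1.0, 0.0], [-0.0, 0.0, -1.0]]
ft_force: [0.2, -0.8, -1.0]
grip_width: 0.0246
gripper_force: 108.7
```

```bash
python3 -m pendant '[[0,0,0,0.013,0,0,0],[0,0,0,0.026,0,0,0],[0,0,0,0.038,0,0,0],[0,0,0,0.046,0,0,0],[0,0,0,0.046,0,0,0]]'; python3 -m pendant '[[0,0,0,0.002,0,0,0],[0,0,0,0.004,0,0,0],[0,0,0,0.005,0,0,0],[0,0,0,0.005,0,0,0]]'
```

```text
time_s: 16.58
position: [0.4811, 0.3187, 0.1286]
tool_rot: [[-1.0, 0.009, -0.002], [0.009, 1.0, -0.001], [0.002, -0.001, -1.0]]
ft_force: [0.6, -0.5, 0.4]
grip_width: 0.0246
gripper_force: 108.8
time_s: 17.08
position: [0.4814, 0.3188, 0.1256]
tool_rot: [[-1.0, 0.009, 0.001], [0.009, 1.0, 0.0], [-0.001, 0.0, -1.0]]
ft_force: [-2.1, -1.4, 7.8]
grip_width: 0.0249
gripper_force: 110.3
```

```bash
python3 -m pendant '[[0.6,0,0,0,0,0,0],[0.6,0,0,0,0,0,0],[0.6,0,0,0,0,0,0],[0.6,0,0,0,0,0,0]]'; python3 -m pendant '[[0.6,0,0,-0.03,0,0,0],[0.6,0,0,-0.08,0,0,0],[0.6,0,0,-0.13,0,0,0],[0.6,0,0,-0.16,0,0,0],[0.6,0,0,-0.16,0,0,0]]'; python3 -m pendant '[[0.6,0.05,0,0,0,0,0],[0.6,0.1,0,0,0,0,0],[0.6,0.12,0,0,0,0,0],[0.6,0.12,0,0,0,0,0]]'
python3 - <<'E'
from h import *
a=P('top')['image'];b=P('side')['image']
o=np.zeros((600,800,3),np.uint8);o[:300,:400]=cv2.resize(a,(400,300));o[:300,400:]=cv2.resize(b,(400,300));o[300:,:366]=cv2.resize(a[250:340,80:190],(366,300));o[300:,400:700]=cv2.resize(b[330:470,280:420],(300,300))
cv2.imwrite('pics/c7.png',cv2.convertScaleAbs(o,alpha=1.3))
E
```

```text
time_s: 17.58
position: [0.4812, 0.3188, 0.1241]
tool_rot: [[-1.0, 0.009, -0.001], [0.009, 1.0, -0.0], [0.001, -0.0, -1.0]]
ft_force: [0.3, -0.3, 0.2]
grip_width: 0.0514
gripper_force: 0.0
time_s: 18.2
position: [0.4818, 0.319, 0.2864]
tool_rot: [[-1.0, 0.009, 0.004], [0.009, 1.0, 0.002], [-0.004, 0.002, -1.0]]
ft_force: [0.5, -0.2, -0.2]
grip_width: 0.0512
gripper_force: 0.0
time_s: 18.7
position: [0.3602, 0.3199, 0.2836]
tool_rot: [[-1.0, 0.008, -0.002], [0.008, 1.0, -0.001], [0.002, -0.001, -1.0]]
ft_force: [1.5, 0.2, -0.2]
grip_width: 0.0517
gripper_force: 0.0
```

View pics/c7.png

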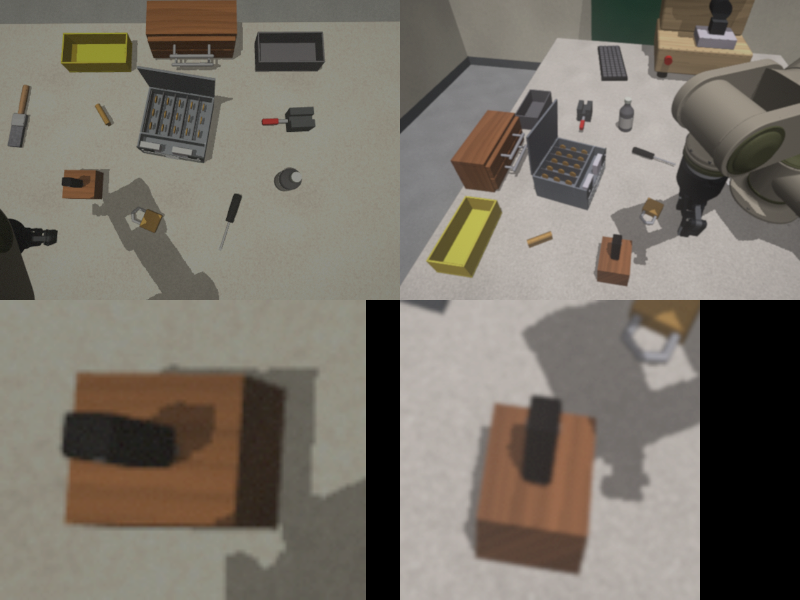

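The lid stands near-upright, the blade is fully home in its stand as at the start, the bystanders look unmoved, and the gripper is clear of everything.

```bash
python3 -c "
from rig import env
print(env.close_job())"
```

```text
the job is handed in; nothing more can be done
None
```

I levered the lid open with the blade to about 84° (from the commanded path; the pictures show it near upright), put the blade back fully home in its stand, released it, and handed the job in at about 19 s.

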